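# Turn a half-lacquered drawer front round on the spray easel

## Task

The blue lacquer on the drawer front has cured. Lift the drawer front out of its wooden stand, turn it round (same edge down) and set it on the two pegs of the spray easel, leaning flat against the rails and centred between them, with its bare wooden face outward for the next coat and the blue face to the rails. Do not drop it, and leave the glue bottle, tape roll and timer where they are.

Things in the scene. Friction and masses are not known exactly. Their poses are not given: they have to be found in the camera images.
- panel: Drawer front: loose plywood panel 12 mm thick (its x), 170 mm wide (y), 110 mm tall (z), about 0.15 kg. Origin: middle of its bottom edge. Its -x face is lacquered blue; its +x face is bare wood with four small dark dowel holes. It starts upright in the stand, roughly edge-on to the robot, blue face to the robot's right; pinch it across its thickness at the middle of the top edge.
- coated_face (a point): Centre of the blue lacquered face of the drawer front, 55 mm above its bottom edge.
- bare_face (a point): Centre of the bare wooden face of the drawer front, 55 mm above its bottom edge.
- stand: Fixed wooden stand that first holds the drawer front: base 100 x 170 x 12 mm and two blocks with grooves 16 mm wide (along its y), which rise to 46 mm above the bench and hold the lowest 34 mm of the panel. Origin: centre of the underside. The panel's bottom edge stands 12 mm above the bench, and it lifts straight up out of the grooves.
- easel: Fixed spray easel: grey base 130 x 150 x 12 mm (origin: centre of its underside) carrying two inclined aluminium rails and black pegs. Its front is its -x side, which faces roughly toward the robot.
- rest: Inclined part of the easel. Origin midway between the two rails, on their front plane, level with the peg tops (112 mm above the bench). z runs up the rails, which lean back 15 degrees (0.262 rad); -x points out to the front, slightly up. Rails 14 mm wide at y = -45 and +45 mm, front faces at x = 0, tops at z = 80 mm, open between. Panel properly set: bottom edge at z = 0, middle plane at x = -6 mm.
- peg_left (a point): Top of the black peg on the rail at y = +45 mm of the rest, midway between rail and tip. The peg is 12 mm wide and stands square out of the rail from x = 0 to -28 mm of the rest, top at z = 0; its upturned tip, from x = -24 to -28 mm, rises to z = 8 mm. So the panel's bottom edge has 24 mm between rail and tip.
- peg_right (a point): The same point on the like peg at y = -45 mm of the rest.
- glue: Small bottle with a red cap, 40 x 40 x 95 mm, a bystander. Origin: centre of its underside.
- tape: Roll of masking tape lying flat, 100 mm across, 25 mm high, a bystander. Origin: centre of its underside.
- timer: Small white timer box, 72 x 93 x 48 mm, a bystander. Origin: centre of its underside.

How it is judged:
By the outcome, as a careful person would: the job done as asked, in the order asked, and still so for the second after the job is handed in, with the robot touching nothing.
It also fails if it takes over 42 s, if anything falls off the work surface, if the arm or the gripper's body presses on something with over 40 N, if the wrist force passes 120 N, or if a joint passes its speed limit or range.

## Robot

A 6-joint arm with a two-finger parallel gripper is mounted at the origin on a cart in front of the work surface, level with it; the furniture and walls round the work are solid. World frame = base frame: x ahead of the robot, y to its left, z up, the work surface at z = 0. Lengths are in m, angles in rad, forces in N, time in s.
With the tool pointing down it reaches from about 0.35 to 0.775 m from the base axis. Payload 5.5 kg.
Tool frame: the origin (TCP) lies between the finger pads; the fingertips stand 14 mm ahead of it and the grasp point (between the pads) lies 5 mm behind it; z points along the fingers, y is the direction in which the jaws open and shut (so a half turn about z gives the same grasp; the last joint's range is limited). The gripper opens to 85 mm and grips with 20 to 120 N. Pads are 22 mm wide; open, the fingers measure 114 mm over their backs; the gripper's body (76 mm by 85 mm) begins 54 mm behind the grasp point. The pads swing forward as they close: fully open they stand 13 mm farther back than shut.
Start: joints at [1.207, 0.313, 0.046, 1.304, 0, 1.431], TCP at [0.128, 0.561, 0.245] pointing down, gripper open.
Joint ranges: [-2.76, 2.76], [-0.86, 1.69], [-1.03, 1.26], [-2.2, 2.34], [-1.47, 1.5], [-3.14, 3.14]. Speed limits (rad/s): [2.57, 2.57, 3.14, 3.14, 3.14, 3.14].

## Interface

Orientations are given as a rotation vector (axis times angle).
In Python, from workcell import * gives the robot as it stands.
- The arm moves only by the tool servo_tool, never from a script. Its argument "increments" is a list that holds one entry, the list of rows, each a list of 6 numbers: the shift along the tool's x, y, z in mm, then the turn, a rotation vector about the tool's x, y, z in degrees. In form: [[[x, y, z, rx, ry, rz], ...]]. A call has 1 to 10 rows; each row is the pose to reach, as a shift and turn from the pose commanded when the call began, along the tool's axes at that moment; what a row does not reach only later rows make up. A row lasts 1/10 s, in which the tool goes at most 50 mm and 8.59 degrees, less where a joint would pass 70% of its speed; a pose out of reach is approached as far as the arm can. A call with a gripper value outside its range is refused whole. "claw" is the closure, from -1 (fully open) to 1 (shut), set as the call begins (left out, the last holds). The fingers move at their own pace and stop on an object; "grip_force" is the grip in N (left out, the last holds). Time passes only in rows, so rows that repeat a pose let the fingers close. It gives the time, the measured TCP pose, the force and the opening at its end, in the units of the state.
- state(): the state, without advancing time (a new reading comes with each control period).
- grab_frame(name): name is "side" or "top"; returns (picture, depth): 384x512x3 uint8, blue, green, red; 384x512 float32, m along the optical axis (not along the pixel's ray), 0 where there is no reading.
- camera_params(name): a dict with "fx", "fy", "cx", "cy" (pixels), "T" (4x4, takes a point from camera to world coordinates). Camera axes: x right, y up, looking along -z (the intrinsics and any distortion apply to the point x, -y, -z); pixel columns grow to the right and rows downward; lengths in m; the calibration is good to about 2 mm. A picture is of the moment at which its call begins. camera_params takes no time and is no camera call.
- sign_off(): hands the job in, once; it reports no verdict.
The state is a dict: "clock": time; "qpos": joint angles; "qd": joint speeds; "joint_torque": joint torques, N m; "tool_pos": TCP position; "eef_rot": TCP orientation; "force": force on the tool from outside, world axes, zero at the start; "moment": the same for the moment, N m; "opening": opening from 0.0 (shut) to 1.0 (fully open).
Only numpy, scipy, OpenCV 4.12 (cv2) and the standard library are available. Lean on these libraries where they do the work, as an engineer would, in place of code of your own. Each camera call takes 0.05 s, during which the arm holds its last target.

## Working session

There is one attempt and no reset: what is moved stays moved. The work goes in short steps, Python scripts to look and compute and a tool call to move; the robot and the scene stay as the last step left them, time stands still between calls to the robot, and variables do not carry over. Pictures are saved under pics/ and viewed, and the job is handed in when it is done.

Besides the shell and the picture viewer there is one more tool, called as name(argument=value, ...) on one line, values as JSON. servo_tool: Moves the arm, as the interface text tells. Its arguments: {"type":"object","properties":{"increments":{"type":"array","items":{"type":"array","items":{"type":"array","items":{"type":"number"}}}},"claw":{"type":"number"},"grip_force":{"type":"number"}},"required":["increments"]}

```bash
mkdir -p pics; python3 - <<'E'
from workcell import *
import cv2,numpy as np
print(state())
for n in("side","top"):
    p,d=grab_frame(n); cv2.imwrite(f"pics/{n}0.png",p); np.savez(f"{n}0.npz",p=p,d=d)
    print(n,camera_params(n))
E
```

```text
{'clock': 0.0, 'qpos': array([ 1.20742635e+00,  3.14017419e-01,  4.49772107e-02,  1.30359506e+00,
       -1.68812747e-05,  1.43118450e+00]), 'qd': array([ 3.93050545e-04, -6.11427725e-04, -3.94040326e-04, -3.26113598e-05,
       -8.13644988e-05,  1.50711702e-03]), 'joint_torque': array([-5.07742407e-04, -4.80627036e+01,  2.98532599e+01,  1.92751276e-02,
       -3.69056179e-04,  4.68799101e-06]), 'tool_pos': array([0.12743671, 0.56020301, 0.24439844]), 'eef_rot': array([-3.50696270e-01, -3.12151186e+00,  2.80394594e-03]), 'force': array([-0.5207714 , -0.87256324, -0.24493855]), 'moment': array([-0.04297394, -0.00088052, -0.01917449]), 'opening': 1.0021171050599738}
side {'fx': 443.7739617800636, 'fy': 443.7739617800636, 'cx': 253.15773817987065, 'cy': 182.57458683753532, 'T': array([[ 0.97603989,  0.05841205, -0.20960479,  0.26274843],
       [-0.21688043,  0.33898208, -0.91545291, -0.86523949],
       [ 0.01757879,  0.93897773,  0.34352846,  0.49000964],
       [ 0.        ,  0.        ,  0.        ,  1.        ]])}
top {'fx': 375.89322359197723, 'fy': 375.89322359197723, 'cx': 252.6346958759362, 'cy': 198.0730589730645, 'T': array([[-0.02774093,  0.98750347, -0.15513653,  0.31241306],
       [-0.99961085, -0.02694957,  0.00720232,  0.15731457],
       [ 0.00293146,  0.15527595,  0.98786678,  1.18354516],
       [ 0.        ,  0.        ,  0.        ,  1.        ]])}
```

View pics/side0.png

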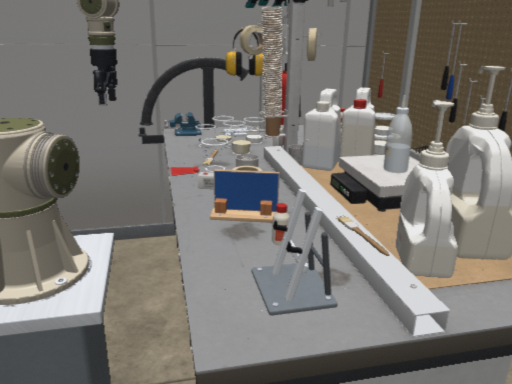

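View pics/top0.png

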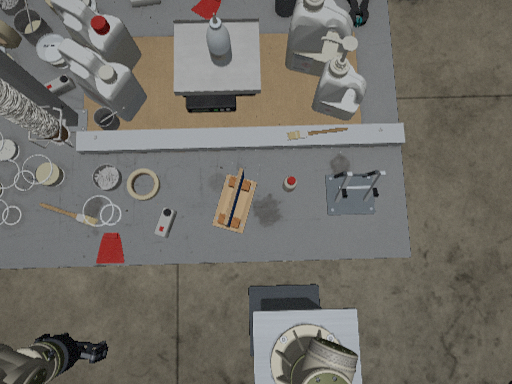

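```bash
cat > h.py <<'E'
import numpy as np,cv2
from workcell import *
def cloud(n,d):
    c=camera_params(n);v,u=np.mgrid[0:d.shape[0],0:d.shape[1]]
    P=np.stack([(u-c['cx'])/c['fx']*d,-(v-c['cy'])/c['fy']*d,-d],-1)
    W=P@c['T'][:3,:3].T+c['T'][:3,3]; W[d<=0]=np.nan
    return W
def proj(n,X):
    c=camera_params(n);X=np.atleast_2d(X);p=(X-c['T'][:3,3])@c['T'][:3,:3]
    return np.stack([c['cx']+c['fx']*p[:,0]/-p[:,2],c['cy']-c['fy']*p[:,1]/-p[:,2]],-1)
E
python3 - <<'E'
from h import *
for n,(a,b,c,e) in {"side":(190,150,350,310),"top":(205,145,395,235)}.items():
    z=np.load(n+"0.npz");s=4
    cv2.imwrite(f"pics/{n}0c.png",cv2.resize(z['p'][b:e,a:c],None,fx=s if n=="top" else 3.7,fy=s if n=="top" else 3.7,interpolation=cv2.INTER_CUBIC))
z=np.load("top0.npz");W=cloud("top",z['d'])
for r in [(170,232,208,262),(165,220,320,392),(172,195,280,300),(165,202,122,162)]:
    w=W[r[0]:r[1],r[2]:r[3]].reshape(-1,3); 
    print(r,np.nanmin(w,0),np.nanmax(w,0)); 
# stand base height ~12mm rect
p=z['p'].astype(int)
sub=np.zeros(p.shape[:2],bool);sub[165:235,208:262]=1
m=sub&(abs(W[...,2]-.012)<.006)
def rect(m):
    r=cv2.minAreaRect((W[m][:,:2]*1000).astype(np.float32));print(m.sum(),r)
rect(m)
mt=sub&(W[...,2]>.1);rect(mt);print(W[mt].mean(0))
me=np.zeros_like(sub);me[165:222,320:392]=1
rect(me&(abs(W[...,2]-.012)<.006))
S=np.load("side0.npz");V=cloud("side",S['d']);q=S['p'].astype(int)
b=(q[...,0]>q[...,2]+40)&(np.mgrid[0:384,0:512][1]>200)&(np.mgrid[0:384,0:512][1]<290)&(np.mgrid[0:384,0:512][0]>160)&(np.mgrid[0:384,0:512][0]<220)
B=V[b];c=np.nanmedian(B,0);print("blue",b.sum(),c,B.min(0),B.max(0))
U,s,Vt=np.linalg.svd(B-B.mean(0),full_matrices=False);print(Vt,s)
E
```

```text
(170, 232, 208, 262) [ 0.39273727  0.11907761 -0.00874858] [0.59455184 0.2922173  0.12885789]
(165, 220, 320, 392) [ 0.41933298 -0.30185387 -0.00872266] [ 0.60216665 -0.06235523  0.19019916]
(172, 195, 280, 300) [ 0.5076904  -0.00371683 -0.00708872] [0.58138433 0.0610156  0.09707489]
(165, 202, 122, 162) [ 0.4970479   0.44034699 -0.00769673] [0.61899477 0.56899983 0.0297764 ]
999 ((491.68426513671875, 214.503173828125), (119.11203002929688, 185.09519958496094), 72.95272064208984)
286 ((486.7979736328125, 205.61436462402344), (12.717912673950195, 169.8463592529297), 72.80949401855469)
[0.48518504 0.20538431 0.11953179]
1390 ((497.5001220703125, -170.3200225830078), (198.31350708007812, 149.2110595703125), 77.45742797851562)
blue 1999 [0.48662272 0.19911989 0.07519468] [nan nan nan] [nan nan nan]Traceback (most recent call last):
  File "<stdin>", line 22, in <module>
    u, s, vh = gufunc(a, signature=signature)
               ~~~~~~^^^^^^^^^^^^^^^^^^^^^^^^
    raise LinAlgError("SVD did not converge")
numpy.linalg.LinAlgError: SVD did not converge
```

View pics/side0c.png

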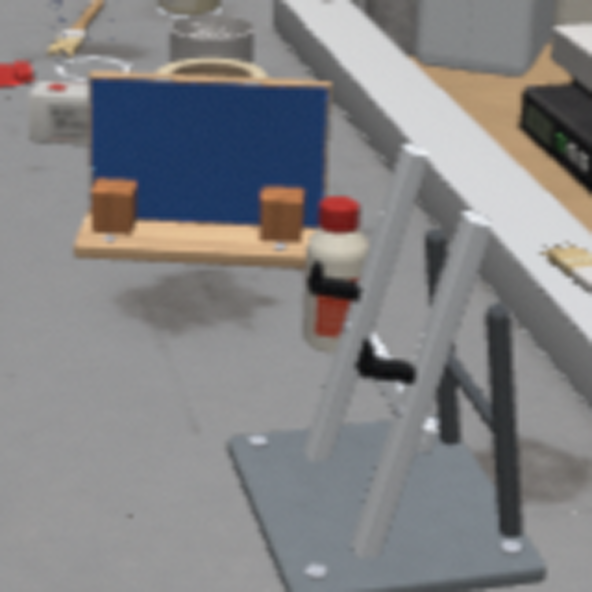

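View pics/top0c.png

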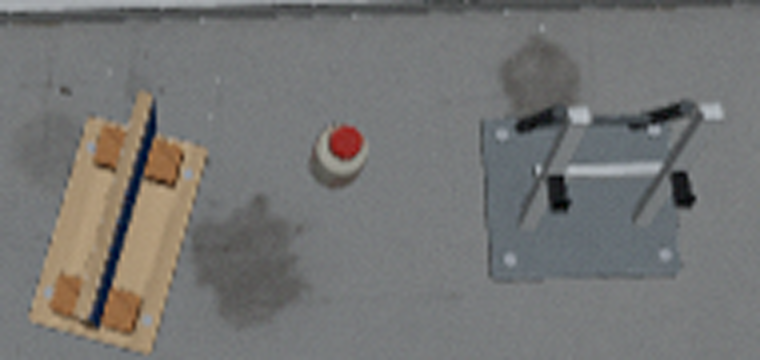

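```bash
python3 - <<'E'
from h import *
from scipy.optimize import least_squares
T=np.load("top0.npz");W=cloud("top",T['d']);S=np.load("side0.npz");V=cloud("side",S['d'])
v,u=np.mgrid[0:384,0:512]
def R(n,a,b,c,e): return (u>=a)&(u<c)&(v>=b)&(v<e)
# panel
m=R(0,208,165,262,235)&(W[...,2]>.112);p=W[m];print("ptop",cv2.minAreaRect((p[:,:2]*1000).astype(np.float32)),p.mean(0),np.percentile(p[:,2],[5,50,95]))
q=S['p'].astype(int)
b=R(0,214,170,279,212)&(q[...,0]>q[...,2]+40)&(S['d']>0);B=V[b];B=B[np.abs(B-np.median(B,0)).max(1)<.12]
n=np.linalg.svd(B-B.mean(0),full_matrices=False)[2];print("blue",len(B),B.mean(0),n[2],B.min(0),B.max(0))
print("bench z top",np.nanmedian(W[R(0,265,215,310,240)][:,2]),"side",np.nanmedian(V[R(0,195,240,240,280)][:,2]))
# easel edges by ray-plane
def rp(n,uv,z):
    c=camera_params(n);o=[]
    for a,b in uv:
        r=c['T'][:3,:3]@[(a-c['cx'])/c['fx'],-(b-c['cy'])/c['fy'],-1];t=(z-c['T'][2,3])/r[2];o.append(c['T'][:3,3]+t*r)
    return np.array(o)
t=np.array([(483,120),(490,281),(680,277)])/4+[204.6,144.6]
print(rp("top",t,.012))
s=np.array([(229,438),(546,573)])/3.7+[189.6,149.6]
print(rp("side",s,.012))
# rails front faces from side depth
for zlo,zhi in[(.03,.06),(.06,.09),(.09,.12),(.12,.15),(.15,.18),(.18,.2)]:
    k=R(0,265,185,325,305)&(V[...,2]>zlo)&(V[...,2]<zhi)&(V[...,1]<-.09);P=V[k]
    if len(P): print(zlo,len(P),np.round(P[np.argsort(P[:,0])][::max(1,len(P)//14),:2],3).tolist())
k=R(0,320,165,392,222)&(W[...,2]>.175);print("tops");print(np.round(W[k],3).tolist())
k=R(0,290,185,325,305)
E
```

```text
ptop ((486.7996520996094, 205.6197509765625), (12.714510917663574, 169.84703063964844), 72.81510925292969) [0.48502082 0.20587306 0.12069489] [0.11660643 0.12092352 0.12455953]
blue 1984 [0.48679327 0.19898068 0.07376666] [-0.29405462 -0.95578434 -0.00285848] [0.40815568 0.17065854 0.01531039] [0.56521366 0.22782485 0.11975915]
bench z top -0.0006026849063933692 side 0.00089659491073385
[[ 0.56579462 -0.08506675  0.012     ]
 [ 0.43680848 -0.08310004  0.012     ]
 [ 0.43587068 -0.23233795  0.012     ]]
[[ 0.44025814 -0.08934595  0.012     ]
 [ 0.56511341 -0.2408308   0.012     ]]
0.03 312 [[0.482, -0.117], [0.485, -0.211], [0.486, -0.205], [0.488, -0.11], [0.488, -0.122], [0.489, -0.213], [0.49, -0.122], [0.492, -0.212], [0.493, -0.213], [0.495, -0.212], [0.498, -0.124], [0.55, -0.207], [0.553, -0.114], [0.556, -0.121], [0.561, -0.121]]
0.06 430 [[0.491, -0.211], [0.493, -0.117], [0.495, -0.208], [0.496, -0.209], [0.498, -0.121], [0.499, -0.213], [0.501, -0.213], [0.504, -0.213], [0.507, -0.212], [0.509, -0.21], [0.512, -0.212], [0.547, -0.205], [0.548, -0.208], [0.55, -0.188], [0.55
[... 2066 characters left out ...]
12, 0.19], [0.525, -0.115, 0.188], [0.525, -0.118, 0.187], [0.525, -0.121, 0.187], [0.525, -0.198, 0.176], [0.524, -0.199, 0.183], [0.524, -0.202, 0.182], [0.523, -0.203, 0.184], [0.523, -0.205, 0.187], [0.523, -0.208, 0.186], [0.524, -0.109, 0.182], [0.523, -0.11, 0.186], [0.523, -0.114, 0.184], [0.523, -0.116, 0.184], [0.523, -0.119, 0.184], [0.522, -0.198, 0.177], [0.521, -0.199, 0.181], [0.521, -0.202, 0.181], [0.521, -0.205, 0.179], [0.522, -0.209, 0.177], [0.521, -0.211, 0.179], [0.522, -0.107, 0.175], [0.52, -0.108, 0.183], [0.521, -0.111, 0.182], [0.521, -0.115, 0.179], [0.521, -0.117, 0.18], [0.521, -0.12, 0.178], [0.52, -0.206, 0.175], [0.519, -0.11, 0.176], [0.519, -0.115, 0.177]]
```

```bash
python3 - <<'E'
from h import *
from scipy.optimize import least_squares
T=np.load("top0.npz");W=cloud("top",T['d']);S=np.load("side0.npz");V=cloud("side",S['d'])
v,u=np.mgrid[0:384,0:512]
def R(a,b,c,e): return (u>=a)&(u<c)&(v>=b)&(v<e)
# front face plane: x cos15 - (z-.112) sin15 = c + k*(y+.159)
th=.2618
for nm,X,reg in(("top",W,R(330,165,392,210)),("side",V,R(265,185,325,305))):
    P=X[reg];P=P[(P[:,2]>.03)&(P[:,2]<.18)&(P[:,0]>.46)]
    q=P[:,0]*np.cos(th)-(P[:,2]-.112)*np.sin(th)
    yl=(P[:,1]>-.126)&(P[:,1]<-.104);yr=(P[:,1]>-.216)&(P[:,1]<-.194)
    for k in(yl,yr):
        h,e=np.histogram(q[k],bins=np.arange(.45,.54,.003));print(nm,k.sum(),dict(zip(np.round(e,3),h)))
    if nm=="top":
        print("y by z")
        for k in(yl,yr):
            for z0 in(.03,.08,.13,.16):
                a=P[k&(abs(P[:,2]-z0-.01)<.012)&(abs(q-.487)<.012)];print(z0,len(a),a[:,1].min(),a[:,1].max(),a[:,1].mean(),np.median(a[:,0]-np.tan(th)*(a[:,2]-.112)))
E
```

```text
top 232 {np.float64(0.45): np.int64(0), np.float64(0.453): np.int64(0), np.float64(0.456): np.int64(10), np.float64(0.459): np.int64(3), np.float64(0.462): np.int64(4), np.float64(0.465): np.int64(3), np.float64(0.468): np.int64(6), np.float64(0.471): np.int64(4), np.float64(0.474): np.int64(3), np.float64(0.477): np.int64(6), np.float64(0.48): np.int64(1), np.float64(0.483): np.int64(64), np.float64(0.486): np.int64(43), np.float64(0.489): np.int64(14), np.float64(0.492): np.int64(13), np.float64(0.495): np.int64(4), np.float64(0.498): np.int64(3), np.float64(0.501): np.int64(2), np.float64(0.504): np.int64(0), np.float64(0.507): np.int64(0), np.float64(0.51): np.int64(2), np.float64(0.513): np.int64(5), np.float64(0.516): np.int64(6), np.float64(0.519): np.int64(4), np.float64(0.522): np.int64(5), np.float64(0.525): np.int64(5), np.float64(0.528): np.int64(1), np.float64(0.531): np.int64(4), np.float64(0.534): np.int64(2), np.float64(0.537): np.int64(2)}
top 257 {np.float64(0.45): np.int64(0), np.float64(0.453): np.int64(0), np.float64(0.456): np.int64(9), np.float64(0.459): np.int
[... 2834 characters left out ...]
p.int64(8), np.float64(0.477): np.int64(9), np.float64(0.48): np.int64(13), np.float64(0.483): np.int64(11), np.float64(0.486): np.int64(307), np.float64(0.489): np.int64(129), np.float64(0.492): np.int64(130), np.float64(0.495): np.int64(112), np.float64(0.498): np.int64(30), np.float64(0.501): np.int64(14), np.float64(0.504): np.int64(11), np.float64(0.507): np.int64(0), np.float64(0.51): np.int64(0), np.float64(0.513): np.int64(12), np.float64(0.516): np.int64(15), np.float64(0.519): np.int64(13), np.float64(0.522): np.int64(10), np.float64(0.525): np.int64(14), np.float64(0.528): np.int64(5), np.float64(0.531): np.int64(7), np.float64(0.534): np.int64(8), np.float64(0.537): np.int64(10)}
```

```bash
cat >> h.py <<'E'
from scipy.spatial.transform import Rotation as Rn
def Rt(yaw_y,tilt=0,eyaw=0):
    """tool pointing down, y_tool at yaw_y deg; then tilt back by tilt (deg) about easel y"""
    a=np.radians(yaw_y);y=np.array([np.cos(a),np.sin(a),0]);z=np.array([0,0,-1.]);x=np.cross(y,z)
    M=np.stack([x,y,z],1)
    ey=Rn.from_euler('z',eyaw,degrees=True).apply([0,1,0])
    return Rn.from_rotvec(np.radians(tilt)*ey)*Rn.from_matrix(M)
def delta(p,R,p0=None,R0=None):
    s=state()
    if p0 is None:p0=s['tool_pos']
    if R0 is None:R0=Rn.from_rotvec(s['eef_rot'])
    d=R0.inv().apply(np.array(p)-p0)*1000; r=np.degrees((R0.inv()*R).as_rotvec())
    print(s['clock'],"delta",np.round(d,1),np.round(r,2), "n rows >=",np.linalg.norm(d)/50,np.linalg.norm(r)/8.59)
E
python3 - <<'E'
from h import *
delta([.487,.2056,.20],Rt(72.8)); delta([.487,.2056,.20],Rt(72.8),[.128,.561,.245],Rn.from_rotvec([-3.50696270e-01, -3.12151186e+00,0]))
E
```

```text
0.1 delta [-429.3 -265.9   44.8] [-0.09 -0.01  4.38] n rows >= 10.139426865517441 0.5097603617655834
0.1 delta [-428.9 -266.9   44.8] [-0.   -0.03  4.38] n rows >= 10.143276788099591 0.509857583925439
```

servo_tool(increments=[[[-429, -266.5, 20, 0, 0, 4.4], [-429, -266.5, 20, 0, 0, 4.4], [-429, -266.5, 20, 0, 0, 4.4], [-429, -266.5, 20, 0, 0, 4.4], [-429, -266.5, 20, 0, 0, 4.4], [-429, -266.5, 20, 0, 0, 4.4], [-429, -266.5, 20, 0, 0, 4.4], [-429, -266.5, 20, 0, 0, 4.4], [-429, -266.5, 45, 0, 0, 4.4], [-429, -266.5, 45, 0, 0, 4.4]]], claw=0)

```text
clock: 1.1
tool_pos: [0.4817, 0.2103, 0.2026]
eef_rot: [0.471, 3.105, 0.001]
force: [0.0, 0.6, 0.5]
opening: 0.503
```

servo_tool(increments=[[[0, 0, 0, 0, 0, 0], [0, 0, 0, 0, 0, 0], [0, 0, 0, 0, 0, 0]]])

```text
clock: 1.4
tool_pos: [0.4796, 0.2124, 0.2028]
eef_rot: [-0.469, -3.105, -0.0]
force: [-0.5, -0.1, 0.2]
opening: 0.501
```

```bash
python3 - <<'E'
from h import *
delta([.487,.2056,.105],Rt(72.8)); s=state();print(s['qpos'],s['opening'])
for n in("top","side"):
    p,d=grab_frame(n);cv2.imwrite(f"pics/{n}1.png",p[100:260,170:410] if n=="top" else p[80:300,170:350])
    im=cv2.imread(f"pics/{n}1.png");cv2.imwrite(f"pics/{n}1.png",cv2.resize(im,None,fx=2.7,fy=2.7))
E
```

```text
1.4 delta [-9.2 -4.4 97.8] [-0.   -0.05  0.01] n rows >= 1.9659410881662311 0.006386393920194589
[ 2.63627873e-01  2.33348458e-01 -1.66432571e-01  1.17183541e+00
  4.52482088e-04  5.63625752e-01] 0.5009765624741974
```

View pics/top1.png

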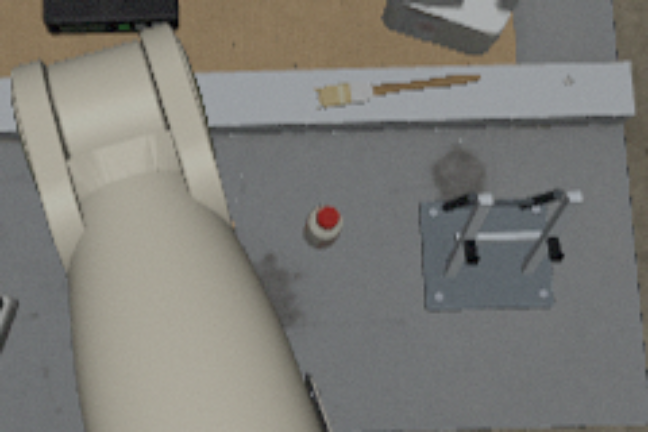

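View pics/side1.png

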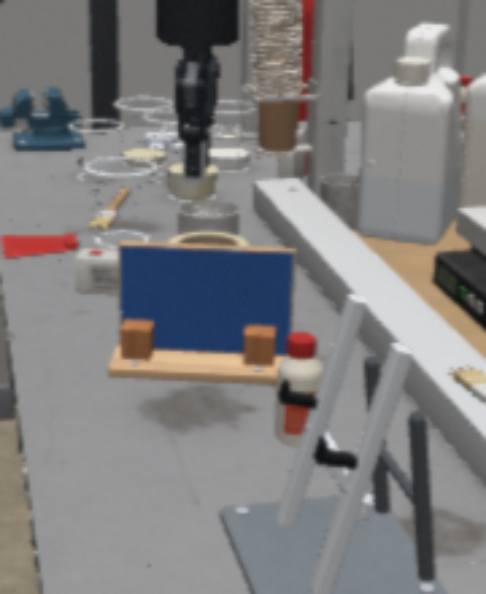

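servo_tool(increments=[[[-9, -4.4, 20, 0, 0, 0], [-9, -4.4, 50, 0, 0, 0], [-9, -4.4, 80, 0, 0, 0], [-9, -4.4, 98, 0, 0, 0], [-9, -4.4, 98, 0, 0, 0], [-9, -4.4, 98, 0, 0, 0]]])

```text
clock: 2.1
tool_pos: [0.4873, 0.206, 0.1054]
eef_rot: [0.468, 3.106, 0.0]
force: [0.4, 0.5, 0.7]
opening: 0.5
```

```bash
python3 - <<'E'
from h import *
delta([.487,.2056,.105],Rt(72.8)); s=state();print(s['qpos'],s['opening'],s['tool_pos'],s['force'])
for n in("side",):
    p,d=grab_frame(n);cv2.imwrite(f"pics/{n}2.png",cv2.resize(p[100:250,170:350],None,fx=4,fy=4))
E
```

```text
2.1 delta [ 0.1 -0.5  0.4] [0.01 0.01 0.08] n rows >= 0.013801851064185616 0.009747795469640743
[ 2.48190716e-01  3.10436071e-01 -3.15280831e-01  9.44855702e-01
  1.05456955e-04  5.46947014e-01] 0.5000589027705594 [0.48728102 0.20604454 0.10544682] [0.41283988 0.53733179 0.71320402]
```

View pics/side2.png

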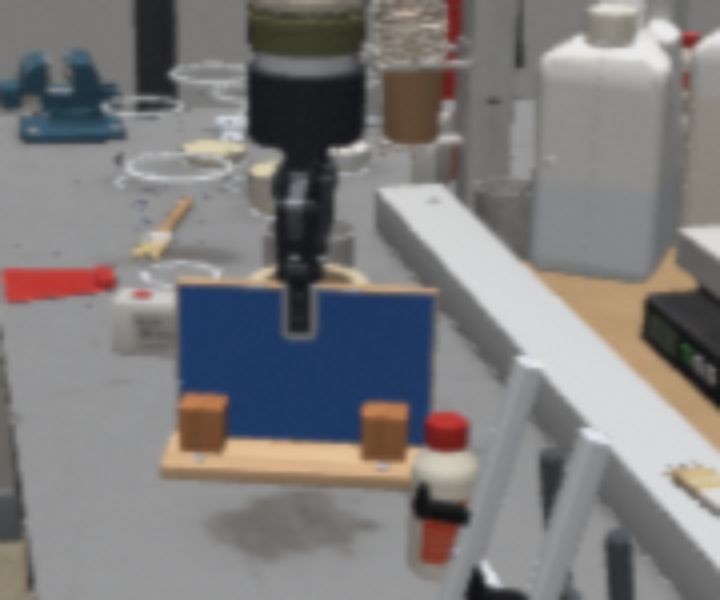

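```bash
python3 - <<'E'
from h import *
xp=np.array([np.cos(np.radians(72.8)),np.sin(np.radians(72.8)),0]);yp=np.array([-xp[1],xp[0],0]);c=np.array([.487,.2056,0])
f=lambda X:np.round((proj("side",X)-[170,100])*4+1.5,1).tolist()
print("top corners blue",f([c-.006*xp+s*.085*yp+[0,0,.122] for s in(1,-1)]))
t=np.array([.4873,.206,0]);print("fingertip pad outer",[f(t-k*xp+[0,0,.0915])for k in(.0213,.03)])
E
```

```text
top corners blue [[172.6, 282.2], [434.2, 293.4]]
fingertip pad outer [[[300.2, 339.9]], [[298.8, 344.6]]]
```

servo_tool(increments=[[[-1, 0, 0, 0, 0, 0], [-1, 0, 0, 0, 0, 0], [-1, 0, 0, 0, 0, 0], [-1, 0, 0, 0, 0, 0], [-1, 0, 0, 0, 0, 0], [-1, 0, 0, 0, 0, 0], [-1, 0, 0, 0, 0, 0]]], claw=1, grip_force=45)

```text
clock: 2.85
tool_pos: [0.4897, 0.2051, 0.1062]
eef_rot: [0.47, 3.104, 0.002]
force: [-0.5, -0.1, 6.5]
opening: 0.127
```

servo_tool(increments=[[[0, 0, -5, 0, 0, 0], [0, 0, -15, 0, 0, 0], [0, 0, -30, 0, 0, 0], [0, 0, -50, 0, 0, 0], [0, 0, -75, 0, 0, 0], [0, 0, -100, 0, 0, 0], [0, 0, -125, 0, 0, 0], [0, 0, -145, 0, 0, 0], [0, 0, -150, 0, 0, 0], [0, 0, -150, 0, 0, 0]]])

```text
clock: 3.85
tool_pos: [0.489, 0.2048, 0.2555]
eef_rot: [0.47, 3.105, 0.001]
force: [-0.3, 0.2, -2.7]
opening: 0.135
```

```bash
python3 - <<'E'
from h import *
s=state();print(s['qpos'],s['opening'],s['tool_pos'],s['force'],s['moment'])
for n in("side",):
    p,d=grab_frame(n);np.savez("side3.npz",p=p,d=d);cv2.imwrite(f"pics/{n}3.png",cv2.resize(p[60:210,170:350],None,fx=4,fy=4))
E
```

```text
[ 2.45171043e-01  2.21879725e-01 -5.09759891e-02  1.29641922e+00
  1.02307849e-04  5.45838041e-01] 0.13525523691989727 [0.48898867 0.20484339 0.2554797 ] [-0.29813282  0.24949122 -2.74364474] [-0.03222413  0.0578681  -0.02321631]
```

View pics/side3.png

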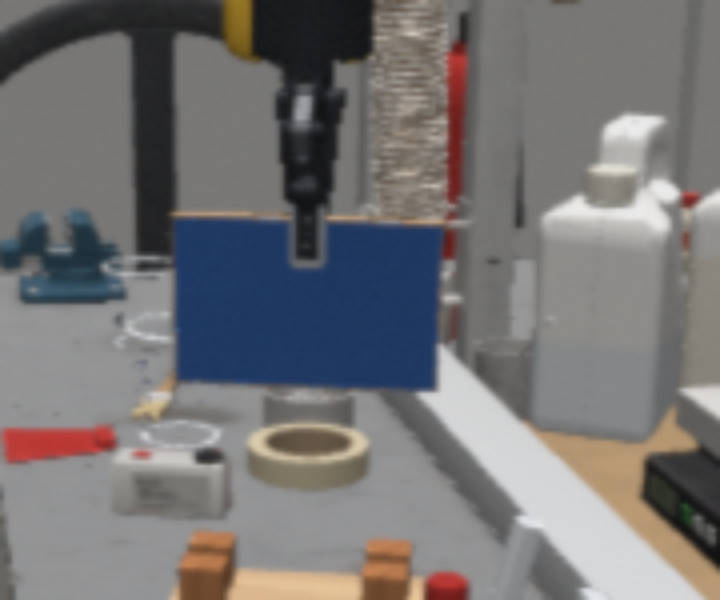

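```bash
python3 - <<'E'
from h import *
delta([.43,.02,.31],Rt(179.9))
E
```

```text
3.9 delta [   1.2 -193.7  -55.6] [ 1.0000e-02 -2.0000e-02 -1.0713e+02] n rows >= 4.030947850541777 12.47104295036843
```

servo_tool(increments=[[[0, -10, -40, 0, 0, -5], [0, -30, -56, 0, 0, -13], [0, -55, -56, 0, 0, -21], [0, -80, -56, 0, 0, -29], [0, -105, -56, 0, 0, -37], [0, -130, -56, 0, 0, -45], [0, -150, -56, 0, 0, -53], [1, -170, -56, 0, 0, -61], [1, -185, -56, 0, 0, -69], [1, -194, -56, 0, 0, -77]]])

```text
clock: 4.9
tool_pos: [0.4291, 0.0189, 0.3092]
eef_rot: [1.571, -2.718, -0.003]
force: [-0.9, 0.2, -2.1]
opening: 0.133
```

```bash
python3 - <<'E'
from h import *
delta([.43,.02,.31],Rt(179.9));s=state();print(s['qpos'],s['opening'],s['tool_pos'],s['force'])
E
```

```text
4.9 delta [-1.4 -0.2 -0.8] [  0.17  -0.03 -29.86] n rows >= 0.033150272948532594 3.4762537061538867
[-1.43299779e-01  1.98959943e-02 -1.53085193e-01  1.40079533e+00
 -1.41641979e-04 -1.19118581e+00] 0.13276433419547526 [0.42909607 0.01887377 0.30918644] [-0.85978261  0.22328461 -2.10037306]
```

servo_tool(increments=[[[0, 0, 0, 0, 0, -8], [0, 0, 0, 0, 0, -16], [0, 0, 0, 0, 0, -24], [0, 0, 0, 0, 0, -30], [0, 0, 0, 0, 0, -30], [0, 0, 0, 0, 0, -30]]])

```text
clock: 5.5
tool_pos: [0.4298, 0.0198, 0.3097]
eef_rot: [2.213, -2.228, -0.003]
force: [0.4, 0.8, -2.0]
opening: 0.132
```

```bash
python3 - <<'E'
from h import *
delta([.48,-.16,.312],Rt(180,15));delta([.540,-.16,.3025],Rt(180,15));s=state();print(s['qpos'],s['opening'],s['tool_pos'],s['force'])
p,d=grab_frame("side");np.savez("side4.npz",p=p,d=d);cv2.imwrite(f"pics/side4.png",cv2.resize(p[0:310,100:400],None,fx=1.9,fy=1.9))
E
```

```text
5.5 delta [179.5 -51.4  -2.4] [-14.89   0.07  -0.36] n rows >= 3.7347057002979005 1.7335929839098019
5.5 delta [ 179.1 -111.4    7. ] [-14.89   0.07  -0.36] n rows >= 4.221222069841959 1.7335929839098019
[-1.40978988e-01  2.04041073e-02 -1.51226908e-01  1.40116763e+00
  8.13802926e-05 -1.70533452e+00] 0.13187482167267986 [0.42975453 0.0198342  0.30973767] [ 0.39503326  0.82813547 -1.98019697]
```

View pics/side4.png

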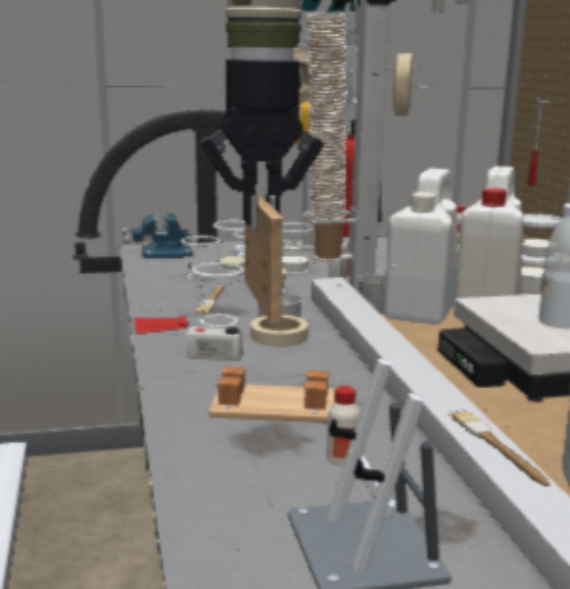

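servo_tool(increments=[[[45, -10, -5, -4, 0, 0], [90, -25, -5, -8, 0, 0], [135, -40, -5, -12, 0, 0], [179.5, -51.5, -2.5, -15, 0, -0.4], [179.5, -80, 2, -15, 0, -0.4], [179, -111, 7, -15, 0, -0.4], [179, -111, 7, -15, 0, -0.4], [179, -111, 7, -15, 0, -0.4]]])

```text
clock: 6.35
tool_pos: [0.5408, -0.1597, 0.3023]
eef_rot: [2.084, -2.078, -0.278]
force: [0.2, 0.6, -2.3]
opening: 0.133
```

```bash
python3 - <<'E'
from h import *
delta([.540,-.16,.3025],Rt(180,15));s=state();print(s['qpos'],s['opening'],s['tool_pos'],s['force'])
for n in("side","top"):
    p,d=grab_frame(n);np.savez(n+"5.npz",p=p,d=d);cv2.imwrite(f"pics/{n}5.png",cv2.resize(p[100:320,230:390] if n=="side" else p[140:230,300:420],None,fx=2.7 if n=="side" else 5,fy=2.7 if n=="side" else 5))
E
```

```text
6.35 delta [0.3 0.8 0. ] [0.13 0.05 0.15] n rows >= 0.017316817715513196 0.02356848644665148
[-0.38035671  0.50935313  0.44463513  1.75230022 -0.09619507 -1.9417514 ] 0.133036432862792 [ 0.54078042 -0.15966515  0.30233115] [ 0.20184996  0.58760216 -2.28874426]
```

View pics/side5.png

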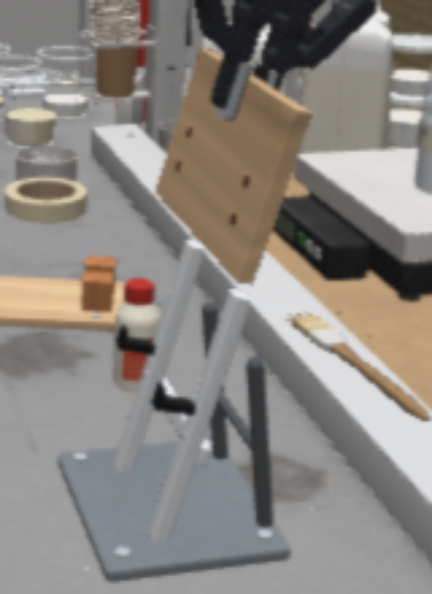

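View pics/top5.png

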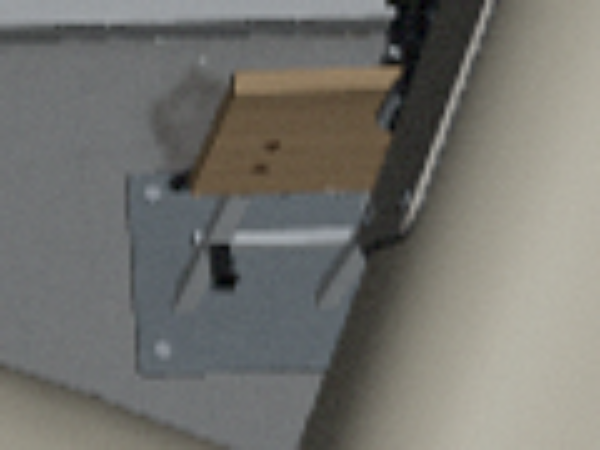

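```bash
cat >> h.py <<'E'
O=np.array([.5034,-.160,.112]);Rr=Rn.from_euler('y',15,degrees=True)
def rest(P): return Rr.inv().apply(np.asarray(P)-O)*1000
E
python3 - <<'E'
from h import *
v,u=np.mgrid[0:384,0:512]
for n,box in(("side",(285,115,350,206)),("top",(335,150,385,182))):
    z=np.load(n+"5.npz");W=cloud(n,z['d']);q=z['p'].astype(int)
    m=(u>=box[0])&(u<box[2])&(v>=box[1])&(v<box[3])&(q[...,2]>q[...,0]+25)&(z['d']>0)
    r=rest(W[m]);r=r[(abs(r[:,0]+17)<20)]
    a=r[abs(r[:,0]-np.median(r[:,0]))<6];A=np.c_[a[:,1],a[:,2],np.ones(len(a))];k=np.linalg.lstsq(A,a[:,0],rcond=None)[0]
    print(n,len(a),"plane",np.degrees(k[:2]),"x at center",np.median(a[:,0]),a.std(0),"y",np.percentile(r[:,1],[.5,2,98,99.5]),"z",np.percentile(r[:,2],[.5,2,98,99.5]))
E
```

```text
side 2536 plane [-0.48472778  0.15710514] x at center -19.21902789149719 [ 1.2494486  52.00351382 31.08715857] y [-87.58749651 -87.00949019  77.25746945  81.77428863] z [101.94578417 103.59612359 209.9878612  210.36820477]
top 740 plane [0.0434045  0.96171183] x at center -20.7844774232718 [ 1.38863649 25.216586   32.04140611] y [-5.82612217 -2.44418914 84.50016567 85.46614216] z [104.816237   108.64402645 210.29074937 211.2843289 ]
```

servo_tool(increments=[[[-1, -1, 30, 0, 0, 0], [-1, -1, 60, 0, 0, 0], [-1, -1, 80, 0, 0, 0], [-1, -1, 90, 0, 0, 0], [-1, -1, 90, 0, 0, 0], [-1, -1, 90, 0, 0, 0]]])

```text
clock: 7.05
tool_pos: [0.5184, -0.1587, 0.218]
eef_rot: [2.086, -2.08, -0.272]
force: [0.3, -0.9, -1.3]
opening: 0.127
```

```bash
python3 - <<'E'
from h import *
s=state();print(s['opening'],s['tool_pos'],s['force'],rest(s['tool_pos']))
v,u=np.mgrid[0:384,0:512]
for n in("side","top"):
    p,d=grab_frame(n);np.savez(n+"6.npz",p=p,d=d);cv2.imwrite(f"pics/{n}6.png",cv2.resize(p[130:320,230:370] if n=="side" else p[140:230,300:420],None,fx=3.1 if n=="side" else 5,fy=3.1 if n=="side" else 5))
E
```

```text
0.12711934686748574 [ 0.5184304  -0.15874764  0.21800329] [ 0.26790433 -0.89152043 -1.31797979] [-12.91741619   1.25235543 106.28147068]
```

View pics/side6.png

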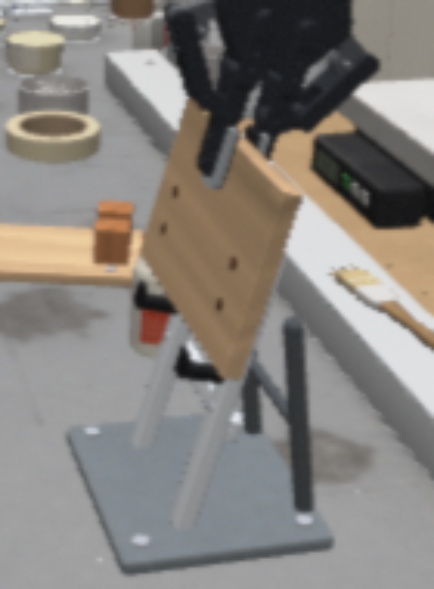

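View pics/top6.png

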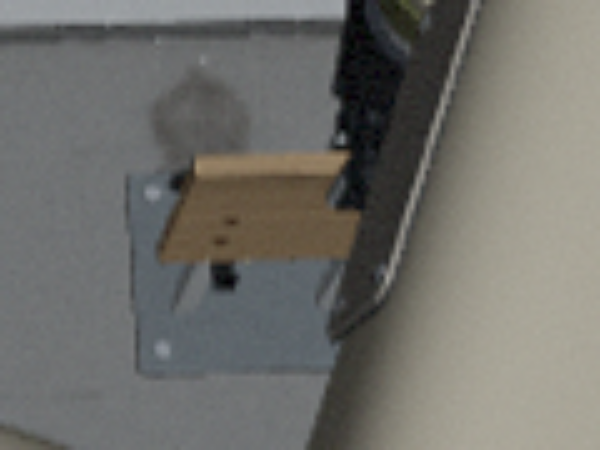

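servo_tool(increments=[[[0, 0, 5, 0, 0, 0], [0, 0, 9, 0, 0, 0], [0, -3, 9, 0, 0, 0], [0, -5, 9, 0, 0, 0], [0, -5, 9, 0, 0, 0]]])

```text
clock: 7.65
tool_pos: [0.5211, -0.1586, 0.2064]
eef_rot: [2.085, -2.079, -0.275]
force: [-0.2, -0.3, -1.4]
opening: 0.129
```

servo_tool(increments=[[[0, 0, 0.5, 0, 0, 0], [0, 0, 1, 0, 0, 0], [0, 0, 1.5, 0, 0, 0], [0, 0, 2, 0, 0, 0]]])

```text
clock: 8.05
tool_pos: [0.5204, -0.1586, 0.2051]
eef_rot: [2.086, -2.079, -0.274]
force: [-0.2, 1.7, 4.3]
opening: 0.131
```

```bash
python3 - <<'E'
from h import *
s=state();print(s['opening'],s['tool_pos'],s['force'],s['moment'],rest(s['tool_pos']))
E
```

```text
0.13143598915550692 [ 0.52035099 -0.15857075  0.20514866] [-0.20156476  1.66606256  4.33390258] [ 0.16190874 -0.08365721  0.00111436] [-7.73524823  1.42925002 94.36193729]
```

servo_tool(increments=[[[0, -0.5, -0.5, 0, 0, 0], [0, -1, -0.5, 0, 0, 0], [0, -1.5, -0.5, 0, 0, 0], [0, -1.5, -0.5, 0, 0, 0]]])

```text
clock: 8.45
tool_pos: [0.5217, -0.1587, 0.2048]
eef_rot: [2.085, -2.079, -0.275]
force: [-0.0, -0.6, 1.0]
opening: 0.134
```

```bash
python3 - <<'E'
from h import *
s=state();print(s['opening'],s['tool_pos'],s['force'],s['moment'],rest(s['tool_pos']))
v,u=np.mgrid[0:384,0:512]
for n,box in(("side",(270,165,335,255)),("top",(328,165,372,200))):
    p,d=grab_frame(n);np.savez(n+"7.npz",p=p,d=d);cv2.imwrite(f"pics/{n}7.png",cv2.resize(p[150:310,240:360] if n=="side" else p[140:230,300:420],None,fx=3.7 if n=="side" else 5,fy=3.7 if n=="side" else 5,interpolation=cv2.INTER_CUBIC))
    W=cloud(n,d);q=p.astype(int)
    m=(u>=box[0])&(u<box[2])&(v>=box[1])&(v<box[3])&(q[...,2]>q[...,0]+25)&(d>0)
    r=rest(W[m]);r=r[(abs(r[:,0]+12)<20)]
    a=r[abs(r[:,0]-np.median(r[:,0]))<6];A=np.c_[a[:,1],a[:,2],np.ones(len(a))];k=np.linalg.lstsq(A,a[:,0],rcond=None)[0]
    print(n,len(a),"plane",np.degrees(k[:2]),"x",np.median(a[:,0]),"y",np.percentile(r[:,1],[.5,2,98,99.5]),"z",np.percentile(r[:,2],[.5,2,98,99.5]))
E
```

```text
0.13369401704150768 [ 0.52172665 -0.15866295  0.20481094] [-0.03932259 -0.59269833  1.00545029] [-0.07952845 -0.06420795 -0.01039788] [-6.31905293  1.33705475 94.39177245]
side 2288 plane [-0.4535495   0.11797994] x -12.24760374082788 y [-86.66721079 -85.91937965  78.6138078   82.27611977] z [  1.21407081   4.51172617 111.18596091 111.79073219]
top 597 plane [-0.03160799  0.91925788] x -13.566282207220093 y [-15.84754235 -11.59085257  85.15483392  86.30458348] z [  6.7829985    8.6719301  110.7798754  112.70050229]
```

View pics/side7.png

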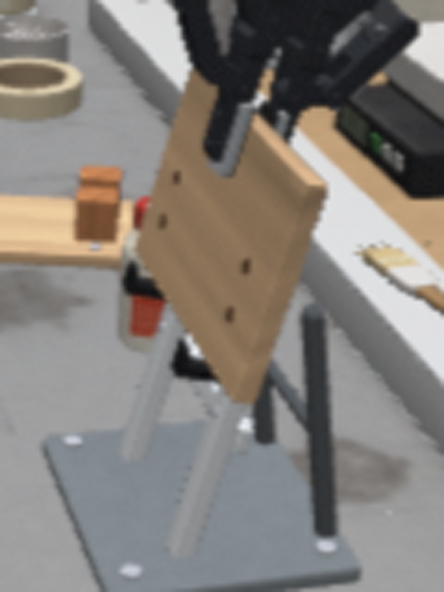

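View pics/top7.png

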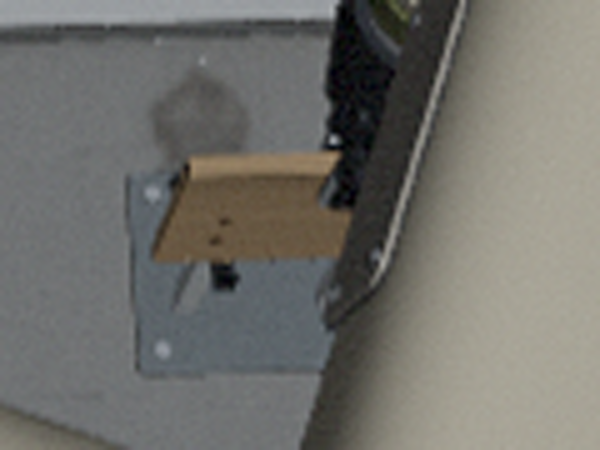

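servo_tool(increments=[[[0, -0.5, 0, 0, 0, 0], [0, -1, 0, 0, 0, 0], [0, -1, 0, 0, 0, 0]]])

```text
clock: 8.85
tool_pos: [0.5228, -0.1586, 0.2045]
eef_rot: [2.085, -2.079, -0.275]
force: [-0.3, -0.4, 1.1]
opening: 0.129
```

servo_tool(increments=[[[0, -0.5, 0, 0, 0, 0], [0, -1, 0.5, 0, 0, 0], [0, -1, 0.5, 0, 0, 0]]])

```text
clock: 9.15
tool_pos: [0.5229, -0.1587, 0.2045]
eef_rot: [2.084, -2.078, -0.275]
force: [-3.7, -0.7, 6.0]
opening: 0.129
```

```bash
python3 - <<'E'
from h import *
s=state();print(s['opening'],s['tool_pos'],s['force'],s['moment'],rest(s['tool_pos']))
E
```

```text
0.1289634270084095 [ 0.52287356 -0.15869278  0.20449631] [-3.67655854 -0.74491567  5.97687018] [-0.092234    0.77128233  0.04217556] [-5.12978868  1.30722022 94.3847003 ]
```

servo_tool(increments=[[[0, 0, 0, 0, 0, 0], [0, 0, 0, 0, 0, 0], [0, 0, 0, 0, 0, 0], [0, 0, 0, 0, 0, 0], [0, 0, 0, 0, 0, 0]]], claw=0.2)

```text
clock: 9.65
tool_pos: [0.5237, -0.1586, 0.2036]
eef_rot: [2.085, -2.079, -0.275]
force: [-0.6, -0.2, 0.4]
opening: 0.402
```

```bash
python3 - <<'E'
from h import *
s=state();print(s['opening'],s['tool_pos'],s['force'],s['moment'],rest(s['tool_pos']))
p,d=grab_frame("side");cv2.imwrite("pics/side8.png",cv2.resize(p[150:310,240:360],None,fx=3.7,fy=3.7,interpolation=cv2.INTER_CUBIC))
E
```

```text
0.40183284426695653 [ 0.52367095 -0.15858742  0.2035901 ] [-0.64019009 -0.22661005  0.38212431] [-0.034434   -0.24279064  0.07156875] [-4.12502933  1.41258256 93.71574764]
```

View pics/side8.png

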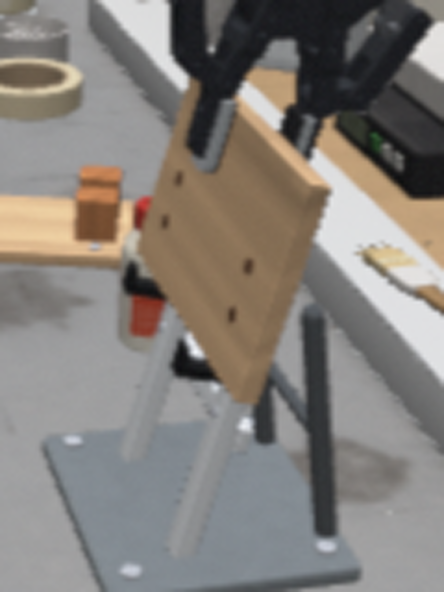

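servo_tool(increments=[[[0, 2, 0, 0, 0, 0], [0, 2, -15, 0, 0, 0], [0, 2, -40, 0, 0, 0], [0, 2, -70, 0, 0, 0], [0, 2, -100, 0, 0, 0], [-50, 2, -110, 0, 0, 0], [-100, 2, -110, 0, 0, 0], [-150, 30, -110, 0, 0, 0], [-200, 60, -110, 0, 0, 0], [-250, 60, -110, 0, 0, 0]]])

```text
clock: 10.7
tool_pos: [0.4932, 0.0778, 0.3266]
eef_rot: [2.084, -2.08, -0.274]
force: [1.0, 0.8, 0.1]
opening: 0.397
```

```bash
python3 - <<'E'
from h import *
s=state();print(s['clock'],s['opening'],s['tool_pos'],s['force'])
v,u=np.mgrid[0:384,0:512]
for n,box in(("side",(270,165,335,255)),("top",(328,165,388,200))):
    p,d=grab_frame(n);np.savez(n+"9.npz",p=p,d=d);cv2.imwrite(f"pics/{n}9.png",cv2.resize(p[150:310,240:360] if n=="side" else p[140:230,300:420],None,fx=3.7 if n=="side" else 5,fy=3.7 if n=="side" else 5,interpolation=cv2.INTER_CUBIC))
    W=cloud(n,d);q=p.astype(int)
    m=(u>=box[0])&(u<box[2])&(v>=box[1])&(v<box[3])&(q[...,2]>q[...,0]+25)&(d>0)
    r=rest(W[m]);r=r[(abs(r[:,0]+12)<20)]
    a=r[abs(r[:,0]-np.median(r[:,0]))<6];A=np.c_[a[:,1],a[:,2],np.ones(len(a))];k=np.linalg.lstsq(A,a[:,0],rcond=None)[0]
    print(n,len(a),"plane",np.degrees(k[:2]),"x",np.median(a[:,0]),"y",np.percentile(r[:,1],[.5,2,98,99.5]),"z",np.percentile(r[:,2],[.5,2,98,99.5]))
    if n=="top":
        b=r[r[:,2]>20];print(cv2.minAreaRect(b[:,1:].astype(np.float32)))
E
```

```text
10.7 0.3973306450815293 [0.49318094 0.07778538 0.32663928] [1.01499185 0.7537251  0.09210771]
side 2521 plane [-0.47216327  0.27832294] x -11.099033701979126 y [-86.77859492 -85.85973448  78.44228296  82.56751681] z [  2.04841596   4.3895497  111.29986657 111.73653938]
top 461 plane [-0.19059422  1.0035464 ] x -12.174948194113597 y [-72.37488952 -66.97182123  16.01203322  19.69974571] z [  7.17522613   8.43684551 111.10121347 112.06245607]
((-24.941753387451172, 66.8814697265625), (110.90362548828125, 65.08868408203125), 73.54670715332031)
```

View pics/side9.png

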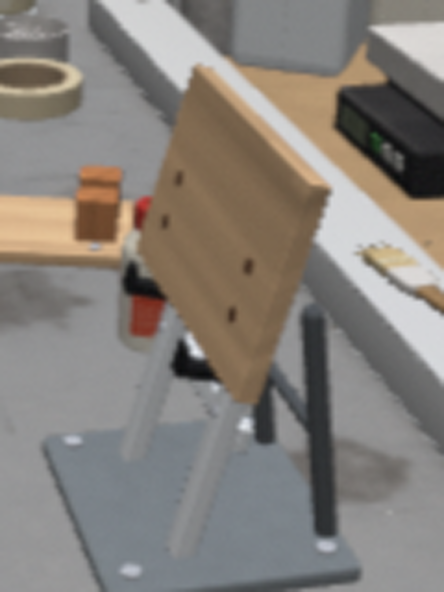

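View pics/top9.png

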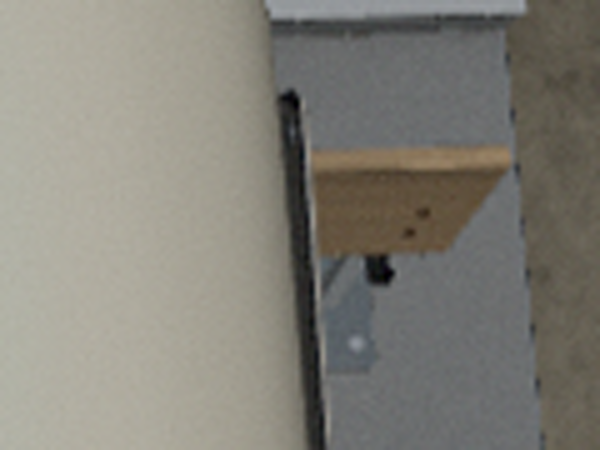

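servo_tool(increments=[[[-50, 0, 0, 0, 0, 0], [-100, 0, 0, 0, 0, 0], [-150, 0, 0, 0, 0, 0], [-200, 0, 0, 0, 0, 0], [-250, 0, 0, 0, 0, 0], [-250, 0, 0, 0, 0, 0], [-250, 0, 0, 0, 0, 0]]])

```text
clock: 11.5
tool_pos: [0.4944, 0.3274, 0.3246]
eef_rot: [2.087, -2.075, -0.274]
force: [-0.8, -1.0, 0.5]
opening: 0.397
```

```bash
python3 - <<'E'
from h import *
s=state();print(s['clock'],s['tool_pos'])
v,u=np.mgrid[0:384,0:512]
p,d=grab_frame("top");np.savez("top10.npz",p=p,d=d);cv2.imwrite("pics/top10.png",cv2.resize(p[150:225,310:400],None,fx=8,fy=8,interpolation=cv2.INTER_CUBIC))
W=cloud("top",d);r=rest(W)
m=(u>315)&(u<400)&(v>150)&(v<210)&(d>0)&(r[...,2]>5)&(r[...,2]<118)&(r[...,0]<3)&(r[...,0]>-22)
for z0 in(20,40,60,80,100):
    k=r[m&(abs(r[...,2]-z0)<10)&(abs(r[...,1])<92)];print(z0,len(k),k[:,1].min(),k[:,1].max())
    for row in sorted(set(v[m&(abs(r[...,2]-z0)<6)]))[:1]:
        pass
E
```

```text
11.5 [0.49441734 0.32742405 0.32463849]Traceback (most recent call last):
  File "<stdin>", line 5, in <module>
  File "h.py", line 25, in rest
    def rest(P): return Rr.inv().apply(np.asarray(P)-O)*1000
                        ~~~~~~~~~~~~~~^^^^^^^^^^^^^^^^^
  File "scipy/spatial/transform/_rotation.pyx", line 2580, in scipy.spatial.transform._rotation.Rotation.apply
ValueError: Expected input of shape (3,) or (P, 3), got (384, 512, 3).
```

View pics/top10.png

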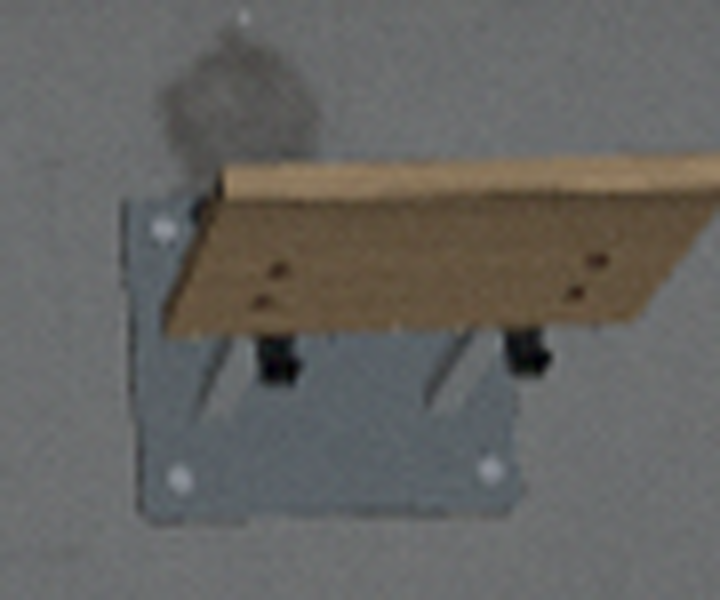

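```bash
python3 - <<'E'
from h import *
a=np.load("side0.npz")['p'];b=np.load("side9.npz")['p']
for nm,bx in(("timer",(195,168,216,190)),("tape",(225,160,265,172)),("glue",(272,203,280,240))):
    s=np.s_[bx[1]:bx[3],bx[0]:bx[2]];print(nm,np.abs(a[s].astype(int)-b[s]).mean())
p,_=grab_frame("side");print("panel still",np.abs(p[150:310,240:360].astype(int)-b[150:310,240:360]).mean())
cv2.imwrite("pics/side11.png",p)
t=np.load("top10.npz")['p'];t0=np.load("top0.npz")['p'];s=np.s_[172:195,280:300];print("glue top",np.abs(t[s].astype(int)-t0[s]).mean())
W=cloud("side",np.load("side9.npz")['d'])
print(sign_off())
E
```

```text
timer 6.316017316017316
tape 7.9840277777777775
glue 20.41328828828829
panel still 1.3803645833333333
glue top 12.924637681159421
the job is handed in; nothing more can be done
None
```

View pics/side11.png

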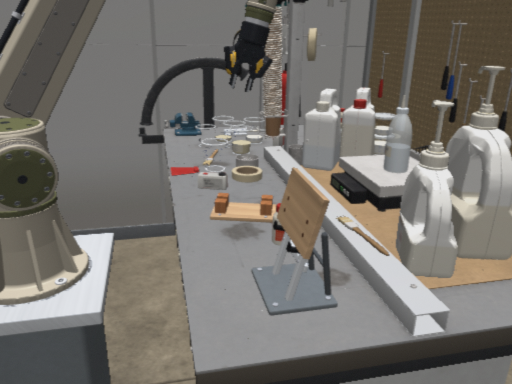

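I lifted the drawer front out of its stand, turned it round with the same edge down and set it on both easel pegs. I then released it, moved the arm clear and handed the job in at about 11.6 s. I saw no drop, and the largest tool force in my readings was about 7 N.

**Last checks**
- **Placing:** The bare face with the dowel holes points outward and the blue face is to the rails. The bottom edge is on both pegs, behind the tips.
- **Lean:** The outer face lies 11 to 12 mm in front of the rail plane, against 12 mm expected. By the side camera it is within 0.5 degrees of the rails. The top camera gave about 1 degree of tilt, and gave the same before the panel touched the easel, so I took that as camera error.
- **Centring:** Read by eye from the top view, the panel's midpoint is within about 1 mm of the midpoint between the pegs. The side view suggested up to 1 to 2 mm.
- **Stillness:** After the arm retracted, two side pictures 0.9 s apart showed no change in the panel.

**A check that did not settle:** I compared pictures from before and after for the bystanders. The timer and tape areas differ slightly (mean 6 and 8 grey levels). The glue bottle's area differs more (20 in the side view, 13 in the top view). In the side view the panel now hides part of the bottle, and I put the rest down to changed lighting and shadow. The bottle still stands upright where it was in the pictures, and nothing was moved close to it, but I have no direct measurement of its position afterwards.

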